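Butt the tube to its end fitting and pump up the weld fixture's clamp

ROBOT

A 7-joint arm with a two-finger parallel gripper is mounted at the origin on the work surface. World frame = base frame: x ahead of the robot, y to its left, z up, the work surface at z = 0. Lengths are in m, angles in rad, forces in N, time in s.
With the tool pointing down it reaches from about 0.425 to 0.875 m from the base axis. Payload 4.7 kg.
Tool frame: the origin (TCP) lies at the very end of the fingers, on their centre line; the grasp point (between the pads) lies 19 mm behind it; z points along the fingers, y is the line along which they close (so a half turn about z gives the same grasp; the last joint's range is limited). The gripper opens to 87 mm and grips with 3 to 60 N. Pads are 19 mm wide; open, the fingers measure 117 mm over their backs; the gripper's body (75 mm by 190 mm) begins 51 mm behind the grasp point.
Start: joints at [-1.27, 0.321, -0.07, 1.45, 0.023, 1.371, -0.057], TCP at [0.184, 0.623, 0.193] pointing down, gripper open.
Joint ranges: [-2.86, 2.86], [-0.3, 2.09], [-1.38, 1.24], [0.06, 2.45], [-1.56, 4.7], [0.09, 2.05], [-2.69, 2.69]. Speed limits (rad/s): [2.57, 2.57, 3.14, 3.14, 3.14, 3.14, 3.14].

INTERFACE

Orientations are given as a rotation vector (axis times angle).
In Python, from bench import get_state, get_image, get_calibration, close_job gives the robot as it stands.
- The arm moves only by the shell command python3 -m crank 'ROWS' [FORCE]. ROWS is JSON, a list of rows, each a list of 5 numbers: the opening, from 0 (shut) to 1 (fully open), then the shift along the world's x, y, z in units of 0.2 m (1.0 is 0.2 m), then the turn about the world's z in units of 2 pi rad (1.0 is 2 pi rad). A call has 1 to 5 rows; each row is the pose to reach, as a shift and turn from the pose commanded when the call began, turning the shorter way round; what a row does not reach only later rows make up. A row lasts 1/8 s, in which the tool goes at most 62.5 mm and 10.7 degrees, less where a joint would pass 70% of its speed; a pose out of reach is approached as far as the arm can. A call with a number of a shift or a turn outside -1 to 1 is refused whole. A call with a gripper value outside its range is refused whole. The fingers move at their own pace and stop on an object; FORCE is the grip in N (left out, the last holds). Time passes only in rows, so rows that repeat a pose let the fingers close. It gives the time, the measured TCP pose, the force, the opening and the grip force at its end, in the units of the state.
- get_state(): the state, without advancing time (a new reading comes with each control period).
- get_image(name): name is "scene" or "top" or "wrist"; returns the picture (400x640x3 uint8, red, green, blue); there is no depth.
- get_calibration(name): a dict with "fovy" (degrees; the focal length in pixels is half the picture's height over the tangent of half this angle, whatever the lens; pixels are square), "cx", "cy" (the principal point, pixels), "k1" (the pictures are not rectified: a ray, as slopes to the right and down, at radius r is drawn at 1 + k1 r^2 times it, then the intrinsics apply), "R" (3x3) and "t" (3): a world point X has camera coordinates R X + t. Camera axes: x right, y down, z forward; pixel columns grow to the right and rows downward; lengths in m; the calibration is good to about 2 mm. A picture is of the moment at which its call begins: read the wrist's pose just before it. get_calibration takes no time and is no camera call; for the wrist camera it gives the pose at the moment of the call.
- close_job(): hands the job in; it is judged then, once.
The state is a dict: "time": time; "joint_positions": joint angles; "qd": joint speeds; "joint_torque": joint torques, N m; "position": TCP position; "tool_rot": TCP orientation; "ft_force": force on the tool from outside, world axes, zero at the start; "torque": the same for the moment, N m; "grip_width": opening from 0.0 (shut) to 1.0 (fully open); "grip_force": force on a finger pad.
Only numpy, scipy, OpenCV 4.12 (cv2) and the standard library are available. Lean on these libraries where they do the work, as an engineer would, in place of code of your own. Each camera call takes 0.05 s, during which the arm holds its last target. There are 200 camera calls.

TASK

On the weld fixture, push the loose steel tube along its two V-blocks with your fingertips until its end butts against the end fitting. Then clamp it there: press the hand pump's black knob down to the bottom and let it rise, again and again, until the steel indicator pin beside it stands fully out, and let the knob come back up. Do not lift the tube, do not touch the pin, and leave everything else on the bench where it is.

Things in the scene. Friction and masses are not known exactly. Their poses are not given: they have to be found in the camera images.
- fixture: weld fixture: fixed grey steel plate 240 (x) x 340 (y) x 20 mm. Origin: centre of its underside, on the bench; z up. In its frame, mm: tube line along +y at x = -60, axis 56 above the bench; V-blocks 20 wide at y = -55 and +25; clamp strap over the tube at y = -15, top about 100 high; bare aluminium pump block x 31 to 101, y -95 to 95, 65 high, with pump knob at (66, -50) and indicator at (66, 50)
- fitting_face (a point): centre of the flat face of the end fitting, an upright steel pad 42 mm wide and 40 mm high with a clevis behind it, fixed at the +y end of the tube's line. The face looks to the fixture's -y; axes as the fixture's
- tube_centre (a point): centre of the loose steel tube: 28 mm diameter, 180 mm long, about 0.15 to 0.31 kg, lying in the V-blocks along the fixture's y, its axis 56 mm above the bench. It slides along with some 1 to 4 N. It starts 20 to 50 mm short of the fitting
- tube_butt_end (a point): centre of the tube's end that must meet the fitting face (+y end)
- tube_push_end (a point): centre of the tube's free end (-y end), a flat 28 mm disc to push on towards the fixture's +y; free space below it down to the plate, 20 mm above the bench, and beyond it
- knob_top (a point): centre of the top of the pump's black mushroom knob, 50 mm diameter, top 112.5 mm above the bench when up; it moves straight down as it is pressed
- plunger (a joint): how far the pump knob is pressed, m: 0 up, 0.016 at its hard stop. A spring returns it by itself; about 5 N at the top, 12 N at the bottom. A stroke is a nearly full press (14 mm or more) and a full return; 4 or 5 full ones are needed, depending on the start. Further strokes do no harm
- indicator (a joint): how far the indicator pin stands out of its dark hexagonal body, m: about 0 (flush) without pressure, 0.016 fully out, when a dark groove at its foot shows. It stays flush in the first strokes, then rises by 4 to 8 mm a stroke; before the last stroke it stands about 0.012 at most. It does not sink back
- pin_head: the indicator pin, bare steel, 10 mm diameter, upright beside the pump knob (100 mm from it along the fixture's +y). Origin: centre of its tip, about 84 mm above the bench at the start, 100 when fully out. Not to be touched
- lug_a: small steel weld lug (36 x 32 mm foot, 35 mm tall) standing on the fixture's plate between the tube line and the pump block, on the end-fitting side; bystander; origin: centre of its underside
- lug_b: second, equal steel weld lug on the plate, on the other side of the clamp; bystander; origin: centre of its underside
- magnet_square: red and steel welding magnet, a flat triangle about 100 x 90 x 14 mm lying on the bench beside the plate; bystander; origin: centre of its underside
- chipping_hammer: chipping hammer 240 mm long, rubber handle, lying on the bench on the other side of the plate; bystander; origin: on its underside, near the middle
- tube_stub: steel tube offcut, 28 mm diameter, 70 mm tall, standing upright on the bench beyond the pump block; bystander; origin: centre of its underside
- dip_jar: small white jar with black lid, 64 mm diameter, 55 mm tall, beyond the pump block; bystander; origin: centre of its underside
- wire_brush: wooden-handled brush lying on the bench, far from the fixture; bystander; origin: on its underside
Things that resemble listed ones, but are neither listed nor needed, are in the scene too. Of the things like the part that bears tube_centre, leave any that is purple; of the rest the larger one is meant.

How it is judged:
By the outcome, as a careful person would: the job done as asked, in the order asked, and still so for the second after the job is handed in, with the robot touching nothing.
It also fails if it takes over 61 s, if anything falls off the work surface, if the arm or the gripper's body presses on something with over 40 N, if the wrist force passes 120 N, or if a joint passes its speed limit or range.

## Working session

There is one attempt and no reset: what is moved stays moved. The work goes in short steps, Python scripts to look and compute and a shell command to move; the robot and the scene stay as the last step left them, time stands still between calls to the robot, and variables do not carry over. Pictures are saved under pics/ and viewed, at most 10 in all, crops included, and the job is handed in when it is done.

```bash
mkdir -p pics; cat > h.py <<'E'
import numpy as np, cv2
from bench import get_state,get_image,get_calibration
def K(c):
    f=200/np.tan(np.radians(c['fovy'])/2); return f
def ray(c,u,v):
    f=K(c); d=np.array([(u-c['cx'])/f,(v-c['cy'])/f]); s=d.copy()
    for _ in range(30): s=d/(1+c['k1']*(s@s))
    R=np.array(c['R']);t=np.array(c['t'])
    return -R.T@t, R.T@np.array([s[0],s[1],1])
def at_z(c,u,v,z):
    o,d=ray(c,u,v); return o+d*(z-o[2])/d[2]
def proj(c,X):
    p=np.array(c['R'])@np.array(X)+np.array(c['t']); s=p[:2]/p[2]; s=s*(1+c['k1']*(s@s)); return s*K(c)+[c['cx'],c['cy']]
E
python3 - <<'E'
from h import *
import json
cs={}
for n in ['scene','top']:
    im=get_image(n); c=get_calibration(n); cs[n]={k:np.array(v).tolist() for k,v in c.items()}
    cv2.imwrite(f'pics/{n}0.png',im[:,:,::-1])
    o,_=ray(c,320,200); print(n,o,c['fovy'],c['k1'])
json.dump(cs,open('cal.json','w'))
print(get_state())
E
```

```text
scene [ 0.97419363 -0.6465094   0.59102352] 57.65458017206065 -0.046605582447726154
top [ 0.52594464 -0.03006402  1.06833128] 52.45270106611568 -0.08070636611657114
{'time': 0.1, 'joint_positions': array([-1.26987164,  0.32174406, -0.07004408,  1.45158218,  0.02261763,
        1.37076395, -0.05689882]), 'qd': array([ 9.13731926e-04, -2.86502011e-03,  7.80187610e-04, -2.36839825e-03,
       -7.43091217e-04,  4.41567934e-05,  1.68299944e-03]), 'joint_torque': array([ 2.33518758e-04, -4.92571092e+01, -4.05312767e-01, -3.13397813e+01,
       -6.40337658e-02,  3.96081386e-02,  7.08537050e-05]), 'position': array([0.1838158 , 0.62289741, 0.19165908]), 'tool_rot': array([-4.48991061e-01, -3.10921787e+00,  2.68196070e-03]), 'ft_force': array([-0.3564508 , -0.48992596,  0.20765591]), 'torque': array([-0.00510257, -0.00799156,  0.03131875]), 'grip_force': 0.0, 'grip_width': 0.9998137622358607}
```

View pics/top0.png

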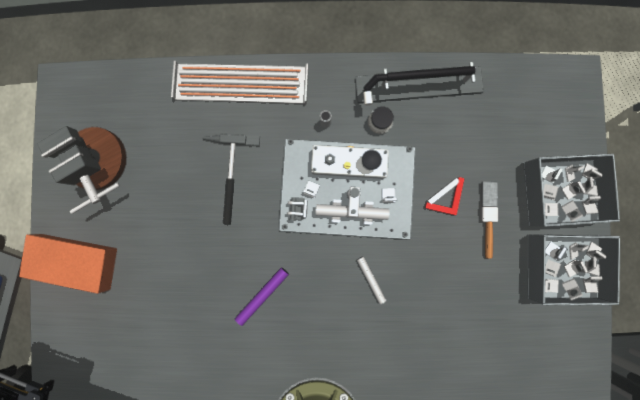

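View pics/scene0.png

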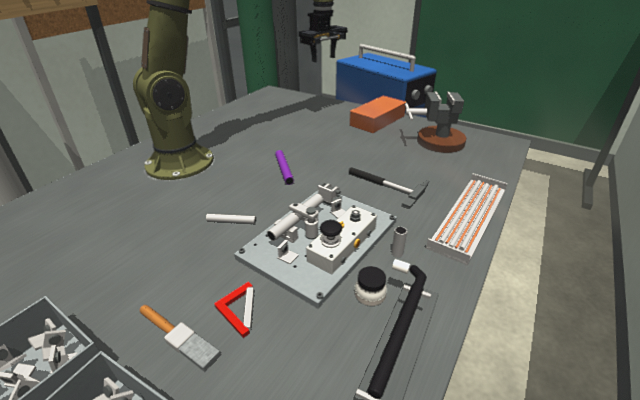

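The top view shows the fixture plate with corners near (286,140), (414,147), (410,239) and (279,231). The end fitting is at (297,208), the strap at (353,200), the knob at (371,160) and the indicator at (330,160).

There are three tube candidates: fixture tube (314–390, 212), thin white tube (371,280) and purple tube (262,296). The fixture tube fits because it is the larger non-purple one and lies in the V-blocks. I'll confirm that in an enlarged crop.

```bash
python3 - <<'E'
import cv2
im=cv2.imread('pics/top0.png')[130:250,270:430]
cv2.imwrite('pics/crop1.png',cv2.resize(im,None,fx=5,fy=5,interpolation=cv2.INTER_CUBIC))
E
```

```text
(no output)
```

View pics/crop1.png

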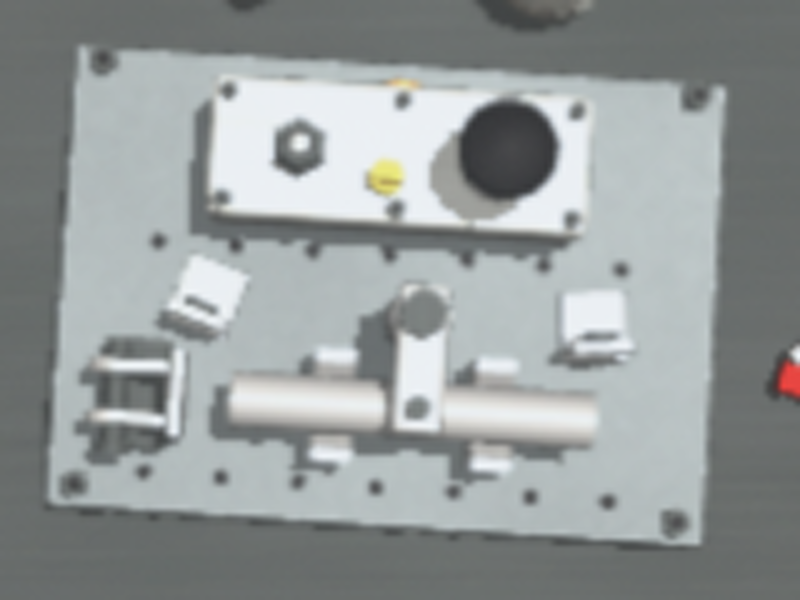

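The crop confirms the tube in the V-blocks: its free end is at crop (598,418), its butt end at (230,400) and the fitting face at about (180,393). Next is the fixture pose fit.

```bash
cat > fit.py <<'E'
from h import *
import json
from scipy.optimize import least_squares
c=json.load(open('cal.json'))['top']
pts=[((80,46),(.12,.17,.02)),((726,88),(.12,-.17,.02)),((700,546),(-.12,-.17,.02)),((48,505),(-.12,.17,.02)),((508,148),(.066,-.05,.11)),((299,144),(.066,.05,.084))]
px=lambda p:(np.array(p)+.5)/5-.5+[270,130]
def w(q,X):
    a=q[2];return np.array([q[0]+np.cos(a)*X[0]-np.sin(a)*X[1],q[1]+np.sin(a)*X[0]+np.cos(a)*X[1],X[2]])
r=least_squares(lambda q:np.concatenate([proj(c,w(q,X))-px(p) for p,X in pts]),[.6,0,0])
q=r.x
if __name__=='__main__':
    print(q,np.degrees(q[2])); print(r.fun.reshape(-1,2).round(2))
    def inv(P): 
        d=P[:2]-q[:2];a=q[2];return np.array([np.cos(a)*d[0]+np.sin(a)*d[1],-np.sin(a)*d[0]+np.cos(a)*d[1]])
    for n,p,z in [('push',(598,418),.060),('butt',(230,400),.060),('face top',(184,350),.076),('face',(184,435),.076),('knob',(508,148),.1125),('lugb',(595,320),.04),('lug_a',(210,290),.04)]:
        P=at_z(c,*px(p),z); print(n,P.round(4),(inv(P)*1000).round(1))
E
python3 fit.py
```

```text
[ 0.61063573 -0.08369069 -0.07137612] -4.089550319535651
[[-0.68  0.04]
 [ 0.15 -0.28]
 [ 0.48  0.37]
 [-0.71  0.02]
 [ 0.5  -0.02]
 [ 0.19 -0.15]]
push [ 0.5453 -0.1855  0.06  ] [ -57.9 -106.2]
butt [ 0.5556 -0.0029  0.06  ] [-60.7  76.6]
face top [0.5798 0.019  0.076 ] [-38.1 100.3]
face [0.5382 0.0192 0.076 ] [-79.6  97.5]
knob [ 0.6725 -0.1368  0.1125] [ 65.5 -48.6]
lugb [ 0.5954 -0.1878  0.04  ] [  -7.8 -105. ]
lug_a [0.6122 0.0074 0.04  ] [-5. 91.]
```

```bash
python3 -m crank '[[0,0.9,-1,0,-0.054],[0,0.9,-1,0,-0.054],[0,0.9,-1,0,-0.054],[0,0.9,-1,0,-0.054],[0,0.9,-1,0,-0.054]]'
python3 -m crank '[[0,0.7,-1,0,-0.054],[0,0.7,-1,0,-0.054],[0,0.7,-1,0,-0.054],[0,0.7,-1,0,-0.054],[0,0.7,-1,0,-0.054]]'
python3 -m crank '[[0,0.18,-1,0,-0.054],[0,0.18,-1,0,-0.054],[0,0.18,-1,0,-0.054],[0,0.18,-1,0,-0.054],[0,0.18,-1,0,-0.054]]'
python3 -m crank '[[0,0,-1,0,-0.054],[0,0,-1,0,-0.054],[0,0,-1,0,-0.054],[0,0,-1,0,-0.054],[0,0,-1,0,-0.054]]'
cat > st.py <<'E'
from fit import *
from scipy.spatial.transform import Rotation as Ro
s=get_state();P=s['position'];d=P[:2]-q[:2];a=q[2]
Y=Ro.from_rotvec(s['tool_rot']).as_matrix()[:,1]
print(s['time'],P.round(4),'fix',(np.array([np.cos(a)*d[0]+np.sin(a)*d[1],-np.sin(a)*d[0]+np.cos(a)*d[1]])*1000).round(1),'yaw',np.degrees(np.arctan2(Y[1],Y[0])),s['ft_force'].round(1),s['grip_width'])
E
python3 st.py
```

```text
time: 0.72
position: [0.3676, 0.4191, 0.1926]
tool_rot: [0.978, 2.984, -0.002]
ft_force: [0.1, 0.6, 0.4]
grip_width: 0.517
grip_force: 0.0
time: 1.35
position: [0.5064, 0.2185, 0.1926]
tool_rot: [1.469, 2.775, -0.002]
ft_force: [-0.4, -0.1, -0.2]
grip_width: 0.02
grip_force: 0.0
time: 1.98
position: [0.5398, 0.0243, 0.1925]
tool_rot: [-1.907, -2.496, -0.001]
ft_force: [-0.2, 0.2, 0.6]
grip_width: 0.007
grip_force: 0.0
time: 2.6
position: [0.5406, -0.1741, 0.1923]
tool_rot: [-2.298, -2.14, -0.001]
ft_force: [0.0, 1.4, -0.2]
grip_width: 0.004
grip_force: 0.0
2.6 [ 0.5406 -0.1741  0.1923] fix [-63.4 -95.2] yaw -4.068806934080603 [ 0.   1.4 -0.2] 0.004406585544575484
```

```bash
python3 -m crank '[[0,0,-0.24,0,0],[0,0,-0.24,0,0],[0,0,-0.24,-0.3,0],[0,0,-0.24,-0.5,0],[0,0,-0.24,-0.6,0]]'
python3 -m crank '[[0,0,0,-0.06,0],[0,0,0,-0.127,0],[0,0,0,-0.127,0],[0,0,0,-0.127,0]]'
python3 - <<'E'
from h import *
for n in ['scene','wrist','top']:
    im=get_image(n)[:,:,::-1]; cv2.imwrite(f'pics/{n}1.png',im)
a=cv2.imread('pics/scene1.png')[170:310,220:410]; b=cv2.imread('pics/top1.png')[130:250,270:430]
a=cv2.resize(a,(570,420));b=cv2.resize(b,(0,0),fx=2,fy=2)
cv2.imwrite('pics/v1.png',cv2.resize(cv2.imread('pics/scene1.png')[170:310,220:410],None,fx=4,fy=4,interpolation=cv2.INTER_CUBIC))
E
python3 st.py
```

```text
time: 3.22
position: [0.5397, -0.2199, 0.07]
tool_rot: [-2.293, -2.141, 0.001]
ft_force: [0.6, 1.0, -0.7]
grip_width: 0.003
grip_force: 0.0
time: 3.72
position: [0.5406, -0.225, 0.0481]
tool_rot: [2.301, 2.137, 0.001]
ft_force: [-0.0, 0.0, -0.3]
grip_width: 0.009
grip_force: 0.0
3.875 [ 0.5405 -0.2248  0.0481] fix [ -59.9 -145.8] yaw -4.200558585388231 [0.3 0.5 0.5] 0.004917314597426406
```

View pics/v1.png

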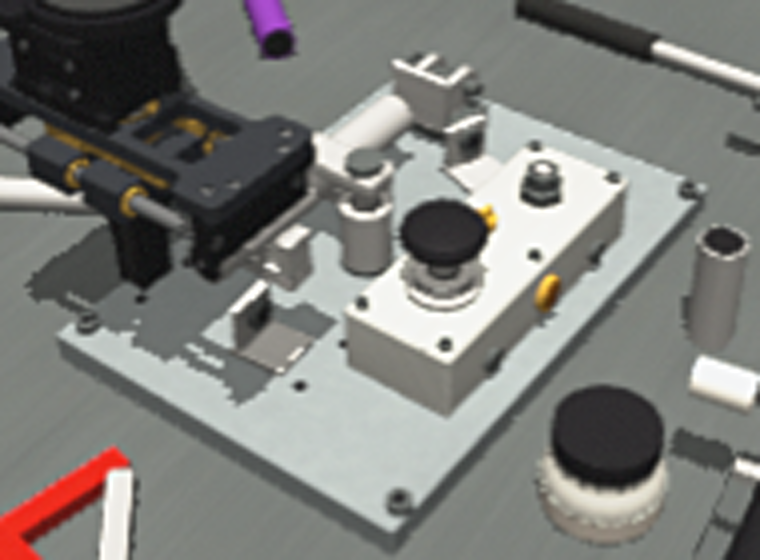

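The gripper is low behind the tube's free end, clear of the knob and lug_b (crop (265,330)). The tube's butt end (400,110) shows a gap to the fitting (430,90). Pushing along the fixture's +y.

```bash
python3 -m crank '[[0,0.005,0.07,0,0],[0,0.009,0.13,0,0],[0,0.011,0.16,0,0],[0,0.013,0.18,0,0],[0,0.0143,0.2,0,0]]'
python3 st.py
python3 -m crank '[[0,0.0007,0.01,0,0],[0,0.0014,0.02,0,0],[0,0.0021,0.03,0,0],[0,0.0028,0.04,0,0],[0,0.0036,0.05,0,0]]'
python3 st.py
```

```text
time: 4.5
position: [0.5428, -0.1845, 0.0473]
tool_rot: [2.301, 2.138, -0.0]
ft_force: [0.2, 0.6, 0.5]
grip_width: 0.007
grip_force: 0.0
4.5 [ 0.5428 -0.1845  0.0473] fix [ -60.5 -105.3] yaw -4.19865990035141 [0.2 0.6 0.5] 0.007053771505131444
time: 5.12
position: [0.5435, -0.1745, 0.0473]
tool_rot: [2.301, 2.139, 0.0]
ft_force: [0.0, 0.2, -0.6]
grip_width: 0.007
grip_force: 0.0
5.125 [ 0.5435 -0.1745  0.0473] fix [-60.5 -95.3] yaw -4.196668953890734 [ 0.   0.2 -0.6] 0.006801646290641045
```

```bash
python3 -m crank '[[0,0.0007,0.01,0,0],[0,0.0014,0.02,0,0],[0,0.0014,0.02,0,0]]'
python3 -m crank '[[0,0.0007,0.01,0,0],[0,0.0014,0.02,0,0],[0,0.0014,0.02,0,0]]'
python3 - <<'E'
from h import *
a=get_image('scene')[170:270,240:370,::-1]
cv2.imwrite('pics/v2.png',cv2.resize(a,None,fx=6,fy=6,interpolation=cv2.INTER_CUBIC))
E
python3 st.py
```

```text
time: 5.5
position: [0.5438, -0.1703, 0.0473]
tool_rot: [2.301, 2.139, 0.0]
ft_force: [0.5, 0.6, 1.1]
grip_width: 0.006
grip_force: 0.0
time: 5.88
position: [0.5441, -0.1663, 0.0473]
tool_rot: [2.301, 2.139, 0.0]
ft_force: [0.5, -0.6, -0.1]
grip_width: 0.009
grip_force: 0.0
5.925 [ 0.5441 -0.1664  0.0473] fix [-60.5 -87.2] yaw -4.17547283151106 [0.2 0.1 1.6] 0.008469656431816627
```

View pics/v2.png

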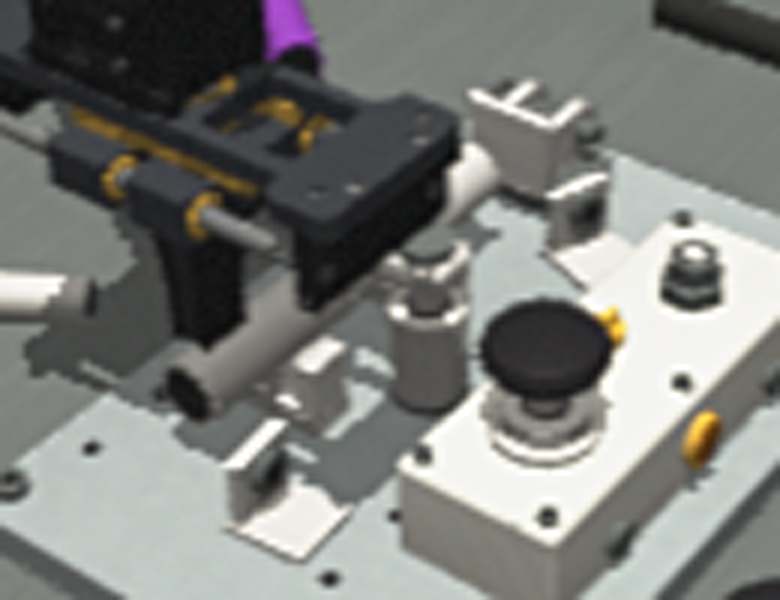

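```bash
python3 - <<'E'
from fit import *
cs=json.load(open('cal.json'))['scene']; s=get_state()
f=lambda X:((proj(cs,X)-[240,170]+.5)*6-.5).round(0)
P=s['position']
print('tcp',f(P),'tcp+50z',f(P+[0,0,.05]),s['tool_rot'])
for n,X in [('push',(-.06,-.106,.056)),('pushed',(-.06,-.081,.056)),('knob',(.066,-.05,.1125)),('pin',(.066,.05,.084)),('facetop',(-.06,.1,.076))]: print(n,f(w(q,X)))
for y in (-.106,-.1,-.09,-.08): print(y,f(w(q,(-.06,y,.056))))
c=get_calibration('wrist');print(ray(c,320,200)[0],ray(c,320,200)[1])
from h import get_image
E
```

```text
tcp [214. 388.] tcp+50z [203. 285.] [2.30086241e+00 2.13901122e+00 6.35120706e-06]
push [180. 398.]
pushed [224. 363.]
knob [542. 327.]
pin [690. 252.]
facetop [502. 107.]
-0.106 [180. 398.]
-0.1 [191. 389.]
-0.09 [208. 375.]
-0.08 [226. 362.]
[ 0.5494654  -0.09417881  0.24069818] [-0.01244487 -0.28082255 -0.95980825]
```

The view is ambiguous: the tube's open end is visible at (190,390), while the finger disappears behind or above the tube at (205,340). That doesn't match the reported TCP, so I'll check from the wrist camera.

```bash
python3 - <<'E'
from h import *
a=get_image('wrist')[:,:,::-1]; c=get_calibration('wrist'); cv2.imwrite('pics/w2.png',a)
b=get_image('top')[130:250,270:430,::-1]; 
cv2.imwrite('pics/w2v.png',np.vstack([a[:,:],cv2.resize(b,None,fx=1.6,fy=1.6).copy() if 0 else np.hstack([cv2.resize(b,(267,200)),np.zeros((200,373,3),np.uint8)])]))
P=get_state()['position'];print(P,proj(c,P),proj(c,P+[0,0,.023]))
E
```

```text
[ 0.54403637 -0.16659184  0.04728856] [317.07328323 224.88335937] [317.04023621 239.70782448]
```

View pics/w2v.png

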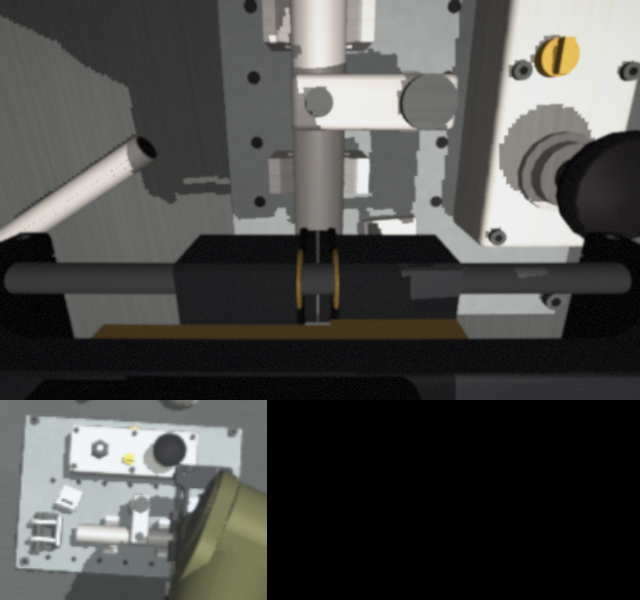

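```bash
python3 - <<'E'
from fit import *
cs=json.load(open('cal.json'))['scene']
P=np.array([.5405,-.2248,.0481])
for dz in (0,.01,.02,.03): print(dz,((proj(cs,P+[0,0,dz])-[220,170]+.5)*4-.5).round(0))
cw=get_calibration('wrist'); print(K(cw))
for y in (-.106,-.1,-.09,-.08,-.0775): print(y,proj(cw,w(q,(-.06,y,.070))),proj(cw,w(q,(-.06,y,.056))))
print('strap',proj(cw,w(q,(-.06,-.015,.1))),'vblock centre',proj(cw,w(q,(-.06,-.055,.06))))
print('butt',[proj(cs,w(q,(-.06,y,.07))) for y in (.074,.099)])
E
python3 - <<'E'
import cv2,numpy as np
a=cv2.imread('pics/v2.png')[230:440,130:280]
b=cv2.imread('pics/w2.png')[150:250,260:380]
c=cv2.imread('pics/v1.png')[150:330,80:260]
cv2.imwrite('pics/v3.png',np.hstack([cv2.resize(x,(260,int(x.shape[0]*260/x.shape[1])))[:210] if 0 else cv2.resize(x,(260,300)) for x in (a,b,c)]))
E
```

```text
0 [152. 315.]
0.01 [150. 301.]
0.02 [148. 287.]
0.03 [146. 273.]
336.00763910389213
-0.106 [318.02361986 270.0021189 ] [317.97858028 258.81830773]
-0.1 [318.01646473 260.28766391] [317.97152026 249.66214355]
-0.09 [318.00421933 243.71041202] [317.95946344 234.06386777]
-0.08 [317.99155865 226.63419497] [317.94703148 218.03029919]
-0.0775 [317.98832648 222.2849775 ] [317.94386314 213.95212139]
strap [318.01543817 102.11240775] vblock centre [317.92606139 177.48295769]
butt [array([317.2227943 , 194.01761511]), array([322.98002441, 189.59463289])]
```

View pics/v3.png

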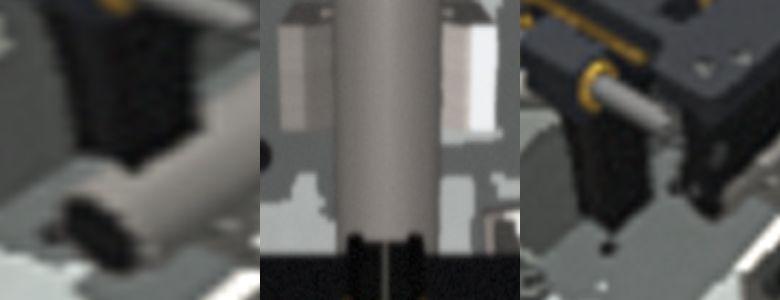

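The enlarged panels settle it. The fingertips end at left panel (130,165), above the tube's top, so the real tips sit about 20–25 mm higher than the reported TCP. The tube hasn't moved. I'll lift, back off, come down lower and compare.

```bash
python3 -m crank '[[0,0,0,0.1,0],[0,0,0,0.1,0],[0,-0.021,-0.3,0.1,0],[0,-0.021,-0.3,0.1,0],[0,-0.021,-0.3,0.1,0]]'
python3 -m crank '[[0,0,0,-0.1,0],[0,0,0,-0.15,0],[0,0,0,-0.19,0],[0,0,0,-0.19,0]]'
python3 - <<'E'
from h import *
a=get_image('scene')[190:270,230:330,::-1]
cv2.imwrite('pics/v4.png',cv2.resize(a,None,fx=7,fy=7,interpolation=cv2.INTER_CUBIC))
cs=get_calibration('scene');P=get_state()['position']
for dz in (0,.01,.02,.03): print(dz,((proj(cs,P+[0,0,dz])-[230,190]+.5)*7-.5).round(0))
E
python3 st.py
```

```text
time: 6.65
position: [0.5398, -0.2266, 0.0674]
tool_rot: [-2.302, -2.137, -0.001]
ft_force: [-0.1, 0.8, 0.6]
grip_width: 0.009
grip_force: 0.0
time: 7.15
position: [0.5392, -0.226, 0.0283]
tool_rot: [-2.3, -2.138, 0.002]
ft_force: [-0.6, -0.3, 0.6]
grip_width: 0.007
grip_force: 0.0
0 [197. 458.]
0.01 [194. 435.]
0.02 [190. 411.]
0.03 [187. 387.]
7.2 [ 0.5397 -0.2264  0.0289] fix [ -60.6 -147.4] yaw -4.181636666157873 [ 0.1  0.2 -0.1] 0.006827565876587219
```

View pics/v4.png

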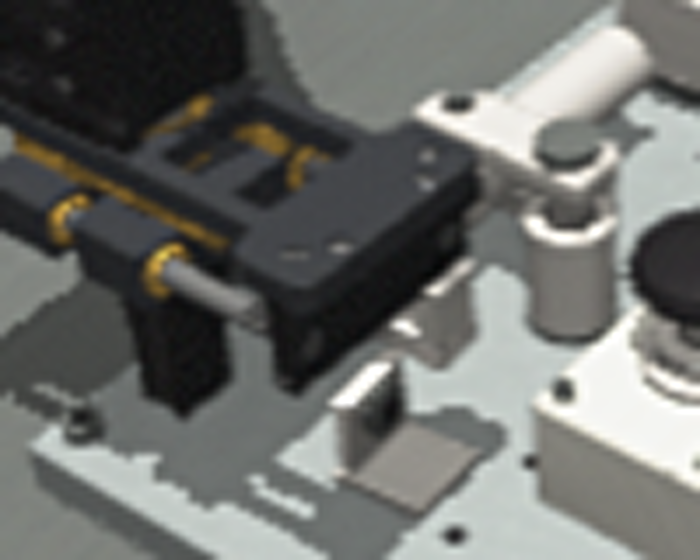

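```bash
python3 - <<'E'
from fit import *
cs=json.load(open('cal.json'))['scene']
f=lambda X:((proj(cs,X)-[230,190]+.5)*7-.5).round(0)
for h in (.08,.1,.12,.14):
  print(h,[f(w(q,(x-.0606,y-.1474,h))) for x,y in ((.095,-.0375),(.095,.0375),(.0585,-.0375))])
for h in (.03,.05,.06): print(h,[f(w(q,(x-.0606,y-.1474,h))) for x,y in ((.015,-.0095),(.015,.0095),(-.015,-.0095))])
for n,X in [('lugb foot',(-.008,-.105,.02)),('screw post',(0,-.015,.1)),('plate corner',(-.12,-.17,.02)),('holes',(.12,-.17,.02))]: print(n,f(w(q,X)))
E
```

```text
0.08 [array([329., 540.]), array([498., 392.]), array([233., 486.])]
0.1 [array([323., 488.]), array([495., 341.]), array([226., 434.])]
0.12 [array([317., 435.]), array([493., 288.]), array([219., 381.])]
0.14 [array([311., 379.]), array([490., 234.]), array([211., 326.])]
0.03 [array([210., 492.]), array([252., 458.]), array([142., 453.])]
0.05 [array([203., 445.]), array([246., 411.]), array([134., 406.])]
0.06 [array([200., 421.]), array([243., 387.]), array([130., 382.])]
lugb foot [412. 470.]
screw post [597. 142.]
plate corner [ 20. 442.]
holes [612. 791.]
```

Body and finger corners both place the real tip near z ≈ 0.060, against 0.029 reported. Clearances are fine, so I'll go 13 mm lower and push, watching the force.

```bash
python3 -m crank '[[0,0,0,-0.04,0],[0,0,0,-0.065,0],[0,0,0,-0.065,0]]'
python3 -m crank '[[0,0.004,0.05,0,0],[0,0.006,0.09,0,0],[0,0.008,0.11,0,0],[0,0.009,0.13,0,0],[0,0.009,0.13,0,0]]'
python3 -m crank '[[0,0.0007,0.01,0,0],[0,0.0014,0.02,0,0],[0,0.0021,0.03,0,0],[0,0.0028,0.04,0,0],[0,0.0036,0.05,0,0]]'
python3 st.py
```

```text
time: 7.58
position: [0.5394, -0.2264, 0.0158]
tool_rot: [-2.301, -2.138, 0.001]
ft_force: [-0.0, -0.1, -1.0]
grip_width: 0.003
grip_force: 0.0
time: 8.2
position: [0.5418, -0.2001, 0.0163]
tool_rot: [2.3, 2.139, 0.0]
ft_force: [0.4, 0.3, -0.1]
grip_width: 0.002
grip_force: 0.0
time: 8.82
position: [0.5422, -0.1914, 0.0163]
tool_rot: [2.301, 2.137, -0.001]
ft_force: [-1.0, -2.5, 0.2]
grip_width: 0.005
grip_force: 1.0
8.825 [ 0.5422 -0.1914  0.0163] fix [ -60.5 -112.3] yaw -4.222262280403621 [-1.  -2.5  0.2] 0.0053631560830999
```

```bash
for i in 1 2; do python3 -m crank '[[0,0.0007,0.01,0,0],[0,0.0014,0.02,0,0],[0,0.0021,0.03,0,0],[0,0.0028,0.04,0,0],[0,0.0036,0.05,0,0]]'; done
python3 -m crank '[[0,0.0003,0.005,0,0],[0,0.0007,0.01,0,0],[0,0.001,0.015,0,0]]'
python3 st.py
```

```text
time: 9.45
position: [0.543, -0.1805, 0.0163]
tool_rot: [2.301, 2.139, -0.0]
ft_force: [-1.1, -2.5, 0.4]
grip_width: 0.007
grip_force: 1.1
time: 10.07
position: [0.5438, -0.1705, 0.0163]
tool_rot: [2.301, 2.139, -0.0]
ft_force: [-0.1, -1.9, 0.3]
grip_width: 0.005
grip_force: 1.2
time: 10.45
position: [0.5439, -0.1694, 0.0164]
tool_rot: [2.301, 2.136, -0.002]
ft_force: [1.0, -6.5, -1.4]
grip_width: 0.007
grip_force: 3.5
10.45 [ 0.5439 -0.1694  0.0164] fix [-60.5 -90.3] yaw -4.241378375014207 [ 1.  -6.5 -1.4] 0.007305792060660304
```

```bash
python3 -m crank '[[0,0.0003,0.005,0,0],[0,0.0007,0.01,0,0],[0,0.0007,0.01,0,0]]'
python3 -m crank '[[0,0.0003,0.005,0,0],[0,0.0007,0.01,0,0],[0,0.0007,0.01,0,0]]'
python3 - <<'E'
from h import *
a=get_image('scene')[160:240,270:370,::-1]
cv2.imwrite('pics/v5.png',cv2.resize(a,None,fx=7,fy=7,interpolation=cv2.INTER_CUBIC))
E
python3 st.py
```

```text
time: 10.82
position: [0.5438, -0.1694, 0.0165]
tool_rot: [2.301, 2.134, -0.004]
ft_force: [-0.7, -9.0, -1.6]
grip_width: 0.004
grip_force: 4.6
time: 11.2
position: [0.5437, -0.1695, 0.0167]
tool_rot: [2.3, 2.131, -0.007]
ft_force: [-0.1, -12.5, -1.3]
grip_width: 0.005
grip_force: 6.3
11.25 [ 0.5437 -0.1695  0.0167] fix [-60.7 -90.3] yaw -4.3835711139319296 [ -0.7 -12.8  -1. ] 0.008710314433466159
```

View pics/v5.png

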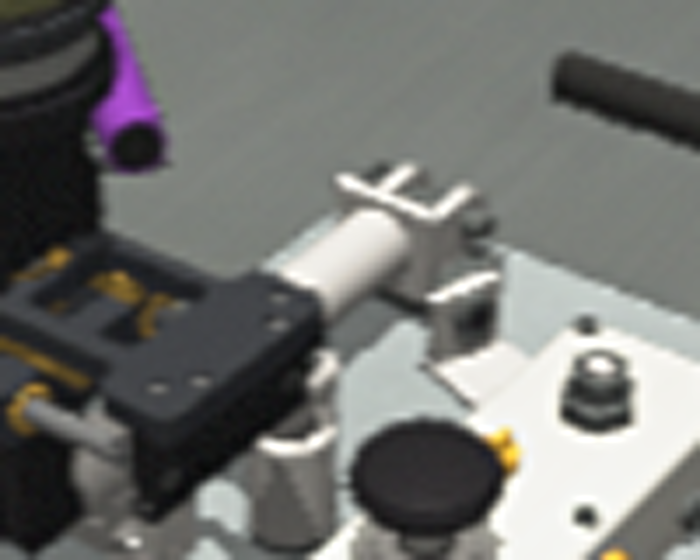

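The tube's end is flush against the fitting pad at (405,235), and the hard stop shows in the force too. Next I back off, rise, and go over the knob.

```bash
python3 -m crank '[[0,-0.007,-0.1,0,0],[0,-0.0143,-0.2,0,0],[0,-0.0143,-0.2,0,0],[0,-0.0143,-0.2,0.3,0],[0,-0.0143,-0.2,0.57,0]]'
python3 -m crank '[[0,0,0,0,0],[0,0.66,0.34,0,0],[0,0.66,0.34,0,0],[0,0.66,0.34,0,0],[0,0.66,0.34,0,0]]'
python3 st.py
```

```text
time: 11.88
position: [0.5415, -0.2012, 0.1313]
tool_rot: [-2.298, -2.139, -0.001]
ft_force: [0.5, 0.3, 0.1]
grip_width: 0.007
grip_force: 0.0
time: 12.5
position: [0.674, -0.1316, 0.1278]
tool_rot: [-2.294, -2.142, 0.002]
ft_force: [-0.2, 0.2, -1.5]
grip_width: 0.006
grip_force: 0.0
12.5 [ 0.674  -0.1316  0.1278] fix [ 66.6 -43.2] yaw -3.9169676521380605 [-0.2  0.2 -1.5] 0.0055143189170598975
```

```bash
python3 -m crank '[[0,0,-0.033,-0.08,0],[0,0,-0.033,-0.14,0],[0,0,-0.033,-0.17,0],[0,0,-0.033,-0.17,0]]'
python3 -m crank '[[0,0,0,-0.015,0],[0,0,0,-0.03,0],[0,0,0,-0.03,0]]'
python3 -m crank '[[0,0,0,-0.015,0],[0,0,0,-0.03,0],[0,0,0,-0.03,0]]'
python3 st.py
python3 - <<'E'
from h import *
a=get_image('scene')[170:250,290:400,::-1]
cv2.imwrite('pics/v6.png',cv2.resize(a,None,fx=6,fy=6,interpolation=cv2.INTER_CUBIC))
E
```

```text
time: 13.0
position: [0.6727, -0.1422, 0.0956]
tool_rot: [-2.301, -2.137, 0.001]
ft_force: [0.5, -0.3, -0.3]
grip_width: 0.003
grip_force: 0.0
time: 13.38
position: [0.6734, -0.142, 0.0901]
tool_rot: [-2.301, -2.139, 0.0]
ft_force: [-0.1, 0.0, 0.1]
grip_width: 0.004
grip_force: 0.0
time: 13.75
position: [0.6731, -0.1421, 0.0838]
tool_rot: [-2.301, -2.138, 0.001]
ft_force: [-0.9, 0.6, 0.0]
grip_width: 0.006
grip_force: 0.0
13.75 [ 0.6731 -0.1421  0.0838] fix [ 66.5 -53.8] yaw -4.18927248081864 [-0.9  0.6  0. ] 0.0057481045584189825
```

View pics/v6.png

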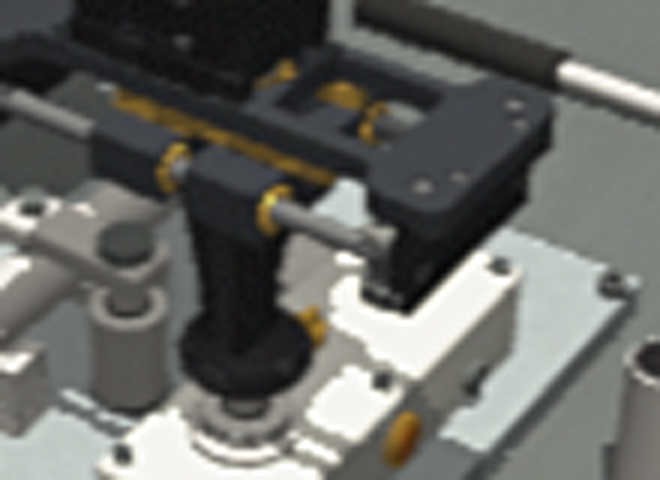

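The fingertips are centred over the knob at (245,345) and about to touch. I've used all 10 views, so from here I go by force readings and image code.

```bash
for i in 1 2 3 4; do python3 -m crank '[[0,0,0,-0.015,0],[0,0,0,-0.025,0],[0,0,0,-0.025,0]]' | grep -E 'posi|ft'; done
```

```text
position: [0.6738, -0.1423, 0.0806]
ft_force: [-1.8, 0.8, 6.9]
position: [0.6738, -0.1423, 0.0759]
ft_force: [-3.2, 0.0, 7.8]
position: [0.6738, -0.1423, 0.0711]
ft_force: [-2.7, 0.9, 8.2]
position: [0.6738, -0.1423, 0.0671]
ft_force: [-4.5, 1.4, 11.9]
```

```bash
for i in 1 2; do python3 -m crank '[[0,0,0,-0.01,0],[0,0,0,-0.015,0],[0,0,0,-0.015,0]]' | grep -E 'posi|ft'; done
```

```text
position: [0.674, -0.1423, 0.0669]
ft_force: [-10.8, 3.5, 25.1]
position: [0.6741, -0.1423, 0.0668]
ft_force: [-15.0, 4.9, 37.5]
```

```bash
python3 -m crank '[[0,0,0,0.05,0],[0,0,0,0.1,0],[0,0,0,0.16,0],[0,0,0,0.16,0],[0,0,0,0.16,0]]' | grep -E 'posi|ft'
python3 -m crank '[[0,0,0,-0.04,0],[0,0,0,-0.09,0],[0,0,0,-0.125,0],[0,0,0,-0.142,0],[0,0,0,-0.142,0]]' | grep -E 'posi|ft'
```

```text
position: [0.673, -0.142, 0.0893]
ft_force: [-0.4, 0.1, -0.0]
position: [0.6738, -0.1422, 0.0669]
ft_force: [-9.1, 2.9, 27.0]
```

```bash
python3 -m crank '[[0,0,0,0.05,0],[0,0,0,0.1,0],[0,0,0,0.142,0],[0,0,0,0.142,0],[0,0,0,0.142,0]]' | grep -E 'posi|ft'
cat > pin.py <<'E'
from fit import *
import sys
ct=get_calibration('top');a=get_image('top');cs=get_calibration('scene');b=get_image('scene')
cv2.imwrite(f'pics/s_{sys.argv[1]}.png',b[:,:,::-1]);cv2.imwrite(f'pics/t_{sys.argv[1]}.png',a[:,:,::-1])
for n,c,im in (('top',ct,a),('scene',cs,b)):
    print(n,proj(c,w(q,(.066,.05,.084))).round(1),proj(c,w(q,(.066,.05,.1))).round(1))
    u,v=proj(c,w(q,(.066,.05,.09))).round().astype(int)
    print(cv2.cvtColor(im,cv2.COLOR_RGB2GRAY)[v-8:v+9,u-6:u+7])
E
python3 pin.py 2; python3 st.py
```

```text
position: [0.6729, -0.142, 0.0893]
ft_force: [0.8, 1.1, -0.3]
top [329.6 158.2] [329.6 157.2]
[[244 244 244 244 244 244 244 244 244 244 244 244 244]
 [244 244 244 244 244 244 244 244 244 244 244 244 244]
 [244 244 244 244 243 242 242 243 244 244 244 244 244]
 [244 244 243 241 234 214 219 233 242 244 244 244 244]
 [243 241 233 212 191 152 155 183 224 240 243 244 244]
 [236 213 190 149 139 124 123 136 167 207 232 242 244]
 [228 163 136 119 127 151 150 135 130 148 184 227 242]
 [223 132 112 119 171 226 228 201 127 126 159 220 242]
 [222 122 110 131 196 239 241 219 133 126 167 227 243]
 [221 120 116 131 192 236 233 194 124 126 171 230 243]
 [221 114 109 119 140 165 160 138 121 124 171 230 243]
 [216 106  86 102 118 122 120 118 112 109 165 229 243]
 [184 106  79  82  95 105 104  97  98 115 167 228 243]
 [220 161 126  92  79  83  93 107 125 178 230 240 243]
 [240 232 214 155 114  98 123 177 226 235 242 243 243]
 [244 242 237 227 205 188 226 235 242 243 243 240 231]
 [243 233 201 195 210 231 240 243 243 240 231 202 187]]
scene [354.6 211.6] [354.9 206. ]
[[209 163  53  24  29  34  36  43  5
[... 308 characters left out ...]
 70  72  68  39  23  20  26  24  30  30]
 [105 116 101  81  82  70  39  23  23  24  25  24  23]
 [ 67  66  60  65  73  64  34  21  20  23  23  21  21]
 [100  79  73  57  57  52  28  20  24  24  23  24  24]
 [169 196 174  74  55  54  29  23  23  26  24  28  28]
 [255 254 211 114  88  75  30  24  23  25  39  50  36]
 [234 247 183 123 101  62  27  19  23  23  33  42  33]
 [159 149  95  68  89  81  33  23  23  26  27  27  17]
 [176 156  82  48  53  45  22  19  21  23  21  11  11]
 [235 133  74  55  53  40  28  33  27  23  11  10  64]
 [236 129  97  92  74  54  69  88  63  22  15  68 172]]
18.025 [ 0.6729 -0.142   0.0894] fix [ 66.3 -53.7] yaw -4.191030465390388 [0.1 0.7 0.1] 0.004484852264975475
```

Two strokes done, with the gripper blocking the scene view of the pin. Extra strokes do no harm, so I'll do four more, then move away and check the pin.

```bash
for i in 1 2 3 4; do python3 -m crank '[[0,0,0,-0.04,0],[0,0,0,-0.09,0],[0,0,0,-0.125,0],[0,0,0,-0.142,0],[0,0,0,-0.142,0]]' | grep -E 'posi|ft'
python3 -m crank '[[0,0,0,0.05,0],[0,0,0,0.1,0],[0,0,0,0.142,0],[0,0,0,0.142,0],[0,0,0,0.142,0]]' | grep -E 'posi|ft'; done
```

```text
position: [0.674, -0.1423, 0.0669]
ft_force: [-9.0, 3.6, 25.1]
position: [0.6729, -0.1419, 0.0893]
ft_force: [0.1, 0.3, -0.2]
position: [0.6738, -0.1422, 0.0669]
ft_force: [-10.0, 2.8, 27.0]
position: [0.6729, -0.1419, 0.0892]
ft_force: [-0.9, 1.0, -0.0]
position: [0.6739, -0.1423, 0.0669]
ft_force: [-10.3, 2.4, 25.7]
position: [0.6729, -0.1419, 0.0892]
ft_force: [0.3, 1.2, 0.2]
position: [0.6738, -0.1422, 0.0669]
ft_force: [-9.6, 2.5, 27.0]
position: [0.6729, -0.1419, 0.0893]
ft_force: [0.4, 0.4, -0.5]
```

```bash
python3 -m crank '[[0,0,0,0.2,0],[0,0,0,0.4,0],[0,0,-0.4,0.5,0],[0,-0.4,-0.9,0.5,0],[0,-0.5,-1,0.5,0]]' | grep -E 'posi|ft'
python3 -m crank '[[0,-0.2,-0.1,0,0],[0,-0.2,-0.1,0,0],[0,-0.2,-0.1,0,0]]' | grep -E 'posi|ft'
python3 pin.py 3 | sed -n '/scene/,$p'
python3 - <<'E'
import cv2
from fit import *
a=cv2.cvtColor(cv2.imread('pics/scene0.png'),6);u,v=proj(json.load(open('cal.json'))['scene'],w(q,(.066,.05,.09))).round().astype(int)
print('before');print(a[v-8:v+9,u-6:u+7])
b=cv2.cvtColor(cv2.imread('pics/s_3.png'),6)
# changed regions vs start
for n,m in (('scene0','s_3'),('top0','t_3')):
    d=(cv2.absdiff(cv2.imread(f'pics/{n}.png'),cv2.imread(f'pics/{m}.png')).max(2)>40).astype(np.uint8)
    k,l,st,ce=cv2.connectedComponentsWithStats(d); print(n,[tuple(map(int,s)) for s in st[1:] if s[4]>12])
E
```

```text
position: [0.6001, -0.3064, 0.1884]
ft_force: [-0.2, -0.8, 0.1]
position: [0.5619, -0.3237, 0.1886]
ft_force: [0.5, 0.4, 0.1]
scene [354.6 211.6] [354.9 206. ]
[[205 205 205 206 207 208 207 214 200 146 121 123 121]
 [202 203 204 205 205 205 207 209 208 201 192 166 140]
 [202 202 201 205 206 206 205 204 204 204 205 203 213]
 [202 204 204 202 201 202 204 205 203 202 203 203 206]
 [202 202 191 152 115 167 218 220 212 202 201 202 202]
 [200 198 174 127 133 212 243 241 231 213 199 198 201]
 [202 227 235 179 117 189 239 234 203 190 205 205 200]
 [228 247 251 254 226 134 132 131 162 233 250 242 217]
 [245 246 248 255 235 132 107 109 157 239 252 248 247]
 [245 246 240 220 175 109 111 112 133 212 249 248 246]
 [245 248 229 132 100  96 116 113  97 119 187 239 245]
 [245 247 209 110  65  60  76  73  63  94 172 239 248]
 [248 242 180 120  93  57  49  52  64 103 173 242 249]
 [246 208 102  65  89 114 124 122 111  94  99 176 239]
 [242 172  81  43  52  71  90  84  67  54  80 165 239]
 [235 132  73  54  51  53  57  55  50  45  85 194 247]
 [235 129  98  90  72  63  58  60  69  75 105 200 246]]
befo
[... 1164 characters left out ...]
, 7, 7, 24), (171, 114, 6, 5, 18), (169, 125, 7, 12, 32), (173, 138, 8, 11, 38), (317, 190, 11, 9, 62), (319, 203, 8, 5, 26), (289, 204, 30, 15, 130), (353, 205, 5, 5, 17)]
top0 [(518, 140, 101, 165, 7311), (388, 150, 137, 250, 7079), (365, 189, 49, 50, 1070), (306, 205, 11, 9, 72), (307, 214, 5, 4, 16), (358, 256, 20, 26, 210), (375, 257, 11, 5, 20), (326, 302, 22, 9, 77), (308, 315, 8, 4, 18), (316, 315, 12, 10, 40), (329, 314, 9, 5, 17), (486, 319, 25, 31, 193), (31, 342, 106, 58, 3177), (247, 352, 50, 34, 520), (0, 365, 17, 11, 115), (473, 366, 7, 6, 28), (449, 374, 27, 26, 273), (0, 378, 5, 22, 59), (8, 378, 19, 9, 63), (268, 382, 10, 2, 13), (277, 396, 5, 4, 14), (243, 398, 10, 2, 13)]
```

The pin tip rose 5.7 px in the scene view. A full 16 mm predicts 5.6 px, and the dark groove shows at its foot. The knob region looks as it did at the start, and the tube's butt end has moved up to the pad. Handing in.

```bash
python3 -c "
from bench import *
print(get_state()['time']); print(close_job())"
```

```text
24.125
the job is handed in; nothing more can be done
None
```

The tube is butted against the end fitting and clamped after six full pump strokes; the pin stands fully out, the knob is back up, and I handed the job in at about 24 s (limit 61 s).

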